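# Clamp the membrane cassette square in the twin-screw press

### The job

Gently push the white cassette fully home in the press, up against the stop at the back. Then lower the platen by turning the two black crank knobs clockwise, a little on one and then a little on the other so that it never gets more than 1.5 degrees out of level, feel for the pad meeting the cassette, and leave it clamped level with about 120 N (never over 260 N). Leave the beaker and the vials alone.

Things in the scene. Friction and masses are not known exactly. Their poses are not given: they have to be found in the camera images.
- press: Twin-screw press with a fixed white base plate 124 x 200 x 16 mm; origin: centre of its underside, on the worktop. Local x points from the open front to the back stop, y to its left, z up. Upright screws at x = 0, y = +70 and -70 mm carry the platen. Low steel rails (inner faces at y = +-50.5 mm, tops at z = 25 mm) lead the cassette to the stop.
- cassette: Loose white cassette 84 (x) x 96 (y) x 16 mm, 0.25 kg, on the base plate between the rails; origin: centre of its underside, axes as the press's. Home, its origin is at press local x = 0.5, z = 16 mm; it starts 20 to 35 mm short of that. In front, an upright blue tab to push or pinch: local x -58 to -50 mm, 50 mm wide (y), 2 to 36 mm above the underside.
- platen: Aluminium bar 60 (x) x 170 (y) x 14 mm on both screws; origin at its centre, 52 mm up when both knobs read 0; z is up when level. It leans 0.018 rad per rad between the knobs. Under it a red rubber pad 56 x 90 (y) mm, thickness unknown within 4 mm: level, it meets the cassette at a mean knob angle of 0.8 to 2.4 rad. From there the clamping force grows by about 150 N per rad of both knobs.
- knob_left_pin (a point): Middle of the left knob's upright orange finger pin (12 mm thick), 121 mm above the worktop; the pin stands free from 100 to 134 mm, 30 mm from the screw's axis, on a flat black crank arm. At knob angle 0 the arm points to the back (press +x); clockwise it goes on to the right (-y), the front, the left.
- knob_left (a joint): Angle of the left crank knob (screw at press y = +70 mm), rad, 0 at the start, at most 6.2, growing clockwise seen from above, which lowers that end of the platen 2.55 mm per rad. It stays where it is left. Pushing its pin along takes about 8 N while the platen hangs free (about 4 N stay on a hand that stops), and 0.085 N more per newton on this screw once the pad bears (about half the clamping force).
- knob_right_pin (a point): Middle of the right knob's upright orange finger pin (12 mm thick), 121 mm above the worktop; the pin stands free from 100 to 134 mm, 30 mm from the screw's axis, on a flat black crank arm. At knob angle 0 the arm points to the back (press +x); clockwise it goes on to the right (-y), the front, the left.
- knob_right (a joint): Angle of the right crank knob (screw at press y = -70 mm), rad, 0 at the start, at most 6.2, growing clockwise seen from above, which lowers that end of the platen 2.55 mm per rad. It stays where it is left. Pushing its pin along takes about 8 N while the platen hangs free (about 4 N stay on a hand that stops), and 0.085 N more per newton on this screw once the pad bears (about half the clamping force).
- beaker: Loose small clear beaker, 56 mm wide, 62 mm tall, behind the press; origin under its centre. To be left alone.
- pink_vial: Loose vial with pink content and black cap, 27 mm wide, 50 mm tall, in front of the press on the right; origin under its centre. To be left alone.
- brown_vial: Loose brown vial with white cap, 27 mm wide, 50 mm tall, in front of the press on the left; origin under its centre. To be left alone.

How it is judged:
By the outcome, as a careful person would: the job done as asked, in the order asked, and still so for the second after the job is handed in, with the robot touching nothing.
It also fails if it takes over 72 s, if anything falls off the work surface, if the arm or the gripper's body presses on something with over 40 N, if the wrist force passes 120 N, or if a joint passes its speed limit or range.

### The arm

A 6-joint arm with a two-finger parallel gripper is mounted at the origin on a cart in front of the work surface, level with it; the furniture and walls round the work are solid. World frame = base frame: x ahead of the robot, y to its left, z up, the work surface at z = 0. Lengths are in mm, angles in degrees, forces in N, time in s.
With the tool pointing down it reaches from about 350 to 850 mm from the base axis. Payload 8.1 kg.
Tool frame: the origin (TCP) lies at the very end of the fingers, on their centre line; the grasp point (between the pads) lies 19 mm behind it (tcp_to_grasp is the distance from the TCP to the grasp point, in mm); z points along the fingers, x is the direction in which the jaws open and shut, and the axes are right-handed (so a half turn about z gives the same grasp; the last joint's range is limited). The gripper opens to 85 mm and grips with 20 to 120 N. Pads are 22 mm wide; open, the fingers measure 114 mm over their backs; the gripper's body (76 mm by 85 mm) begins 54 mm behind the grasp point. The pads swing forward as they close: fully open they stand 13 mm farther back than shut.
Start: joints at [66.899, 7.471, 85.268, -0, 87.261, -4.893], TCP at [187.465, 569.967, 231.292] pointing down, gripper open.
Joint ranges: [-169.43, 169.43], [-51.17, 129.36], [1.28, 143.12], [-76.62, 256.62], [0, 156.53], [-152.29, 152.29]. Speed limits (degrees/s): [136.94, 136.94, 159.86, 180, 180, 180].

### API

Orientations are given as [roll, pitch, yaw] about the fixed x, y, z axes, in that order (R = Rz(yaw) Ry(pitch) Rx(roll)).
In Python, from bench import * gives the robot as it stands. The module is installed in compiled form; this text tells all that it offers.
- The arm moves only by the tool apply_moves, never from a script. Its argument "targets" is text: rows parted by semicolons, each of 7 numbers parted by spaces: the turn, a rotation vector about the tool's x, y, z in rad, then the shift along the tool's x, y, z in cm, then the finger opening in cm, from 0 to 8.54. A call has exactly 5 rows; each row is the pose to reach, as a shift and turn from the pose commanded when the call began, along the tool's axes at that moment; what a row does not reach only later rows make up. A row lasts 1/10 s, in which the tool goes at most 50 mm and 8.59 degrees, less where a joint would pass 70% of its speed; a pose out of reach is approached as far as the arm can. A call with a gripper value outside its range is refused whole. The fingers move at their own pace and stop on an object; "force" is the grip in N (left out, the last holds). Time passes only in rows, so rows that repeat a pose let the fingers close, or fill a call up. It gives the time, the measured TCP pose, the force and the opening at its end, in the units of the state.
- sense(): the state, without advancing time (a new reading comes with each control period).
- snapshot(name): name is "scene" or "top" or "wrist"; returns the picture (480x640x3 uint8, red, green, blue); there is no depth.
- camera_model(name): a dict with "fx", "fy", "cx", "cy" (pixels), "position" and "attitude" of the camera in the world; the wrist camera has in their place "T_tool_cam" (4x4, takes a point from camera to tool coordinates, whose origin is the TCP and whose axes are the tool frame's). Camera axes: x right, y up, looking along -z (the intrinsics and any distortion apply to the point x, -y, -z); pixel columns grow to the right and rows downward; lengths in mm; the calibration is good to about 2 mm. A picture is of the moment at which its call begins: read the wrist's pose just before it. camera_model takes no time and is no camera call.
- hand_in(): hands the job in, once; it reports no verdict.
Trained networks look in the newest picture that a camera, given by its name, has taken for a name from the list of things; names that differ only in an ending like _2 or _b are one class to them, and where a whole thing is asked for, a point or a joint stands for the part that bears it (a point fixed in the world has none). Each returns a list of dicts, best first, with "confidence" (0 to 1); they miss things now and then, are a little off and sometimes report something else, mostly with a low value. They report only what shows in the picture. A call takes as long as a camera call.
- recognise(camera, query): "at" ([row, column] in pixels, amid what is visible of it).
- place_of(camera, query): "at" ([row, column] in pixels: a listed point, or the origin of a listed thing).
The state is a dict: "time": time; "joint_pos": joint angles; "qd": joint speeds; "joint_efforts": joint torques, N m; "tool_pos": TCP position; "tcp_rot": TCP orientation; "ft_force": force on the tool from outside, world axes, zero at the start; "wrist_torque": the same for the moment, N m; "finger_gap": finger opening in mm.
Only numpy, scipy, OpenCV 4.12 (cv2) and the standard library are available. Lean on these libraries where they do the work, as an engineer would, in place of code of your own. Each camera call takes 0.05 s, during which the arm holds its last target. There are 200 camera calls.

## Working session

There is one attempt and no reset: what is moved stays moved. The work goes in short steps, Python scripts to look and compute and a tool call to move; the robot and the scene stay as the last step left them, time stands still between calls to the robot, and variables do not carry over. Pictures are saved under pics/ and viewed, about 8 in all and at most 12, crops included, and the job is handed in when it is done.

Besides the shell and the picture viewer there is one more tool, called after "Emit:" as name(argument=value, ...), one argument or row to a line, values as JSON. apply_moves: Moves the arm, as the interface text tells. Its arguments: {"type":"object","properties":{"targets":{"type":"string"},"force":{"type":"number"}},"required":["targets"]}

```bash
mkdir -p pics; python3 - <<'E'
from bench import *
import cv2,numpy as np
s=sense();print(s['time'],s['tool_pos'],s['tcp_rot'],s['ft_force'],s['finger_gap'])
for n in ("top","scene"):
    im=snapshot(n);cv2.imwrite(f"pics/{n}0.png",im[:,:,::-1]);m=camera_model(n);print(n,m)
    for q in ["press","cassette","platen","knob_left_pin","knob_right_pin","beaker","pink_vial","brown_vial"]:
        print(q,[(np.round(d['at'],1).tolist(),round(d['confidence'],2)) for d in place_of(n,q)[:3]])
print(camera_model("wrist"))
print(sense()['time'])
E
```

```text
0.0 [187.25313863 569.46951805 230.28639764] [-1.79991107e+02  1.01226336e-01  7.17909973e+01] [ 0.202141   -0.47226149 -0.14870484] 85.53305821849035
top {'fx': 437.6809206463141, 'fy': 437.6809206463141, 'cx': 321.90552691996805, 'cy': 242.54471889717743, 'position': array([330.81209997, 325.52980933, 987.58372555]), 'attitude': array([ 11.81763599,  -0.31491181, -89.66585028])}
press [([261.1, 338.8], 0.57)]
cassette [([269.5, 345.8], 0.58)]
platen [([259.2, 342.1], 0.8)]
knob_left_pin [([238.5, 309.0], 0.64), ([234.7, 374.9], 0.33)]
knob_right_pin [([237.1, 376.3], 0.61)]
beaker [([182.4, 305.7], 0.94)]
pink_vial [([324.1, 403.6], 0.67), ([257.6, 337.8], 0.28)]
brown_vial [([314.3, 241.4], 0.71)]
scene {'fx': 484.6491420137891, 'fy': 484.6491420137891, 'cx': 323.3230307996142, 'cy': 234.58265968246076, 'position': array([ 146.80993356, -194.07956306,  675.9719481 ]), 'attitude': array([ 48.38553204,  -0.69128108, -33.39365573])}
press [([301.7, 333.2], 0.74)]
cassette [([300.1, 325.8], 0.69)]
platen [([280.0, 332.9], 0.71)]
knob_left_pin [([222.4, 326.6], 0.73)]
knob_right_pin [([269.6, 378.1], 0.94)]
beaker [([233.2, 388.7], 0.94), ([223.2, 325.4], 0.68)]
pink_vial [([389.9, 313.1], 0.6)]
brown_vial [([253.3, 222.3], 0.87)]
{'fx': 347.7234328368127, 'fy': 347.7234328368127, 'cx': 324.3207888042022, 'cy': 243.15461605042063, 'T_tool_cam': array([[ 9.99999704e-01, -7.36756961e-04, -2.21321017e-04,
         7.56521181e-02],
       [-7.69206141e-04, -9.53603976e-01, -3.01062891e-01,
        -7.60630110e+01],
       [ 1.07575792e-05,  3.01062972e-01, -9.53604261e-01,
        -1.43456531e+02],
       [ 0.00000000e+00,  0.00000000e+00,  0.00000000e+00,
         1.00000000e+00]])}
0.9
```

```bash
cat > h.py <<'E'
from bench import *
import cv2,numpy as np
from scipy.spatial.transform import Rotation as R
def cam(n):
    m=camera_model(n)
    if n=="wrist":
        s=sense();T=np.eye(4);T[:3,:3]=R.from_euler('xyz',s['tcp_rot'],degrees=True).as_matrix();T[:3,3]=s['tool_pos']
        T=T@np.array(m['T_tool_cam'])
        return m,T[:3,:3],T[:3,3]
    return m,R.from_euler('xyz',m['attitude'],degrees=True).as_matrix(),np.array(m['position'])
def toz(n,rc,z,c=None):
    m,A,p=c or cam(n)
    d=A@np.array([(rc[1]-m['cx'])/m['fx'],-(rc[0]-m['cy'])/m['fy'],-1])
    return p+d*(z-p[2])/d[2]
def proj(n,P,c=None):
    m,A,p=c or cam(n)
    q=A.T@(np.array(P)-p)
    return [m['cy']-m['fy']*q[1]/-q[2], m['cx']+m['fx']*q[0]/-q[2]]
E
python3 - <<'E'
from h import *
D={"press":((261.1,338.8),(301.7,333.2),0),"cas":((269.5,345.8),(300.1,325.8),16),"platen":((259.2,342.1),(280,332.9),52),"L":((238.5,309),(222.4,326.6),121),"R":((237.1,376.3),(269.6,378.1),121),"beaker":((182.4,305.7),(233.2,388.7),0),"pink":((324.1,403.6),(389.9,313.1),0),"brown":((314.3,241.4),(253.3,222.3),0)}
for k,(a,b,z) in D.items(): print(k,toz("top",a,z).round(1),toz("scene",b,z).round(1))
E
```

```text
press [494.4 282.4   0. ] [486.5 273.8  -0. ]
cas [472.8 267.5  16. ] [469.5 272.9  16. ]
platen [490.  277.5  52. ] [487.9 279.1  52. ]
L [520.3 348.  121. ] [519.1 347.9 121. ]
R [524.2 211.5 121. ] [523.6 206.4 121. ]
beaker [683.  360.6   0. ] [691.2 366.1   0. ]
pink [353.7 138.8   0. ] [360.6 144.    0. ]
brown [373.  499.6   0. ] [370.7 498.9   0. ]
```

View pics/scene0.png

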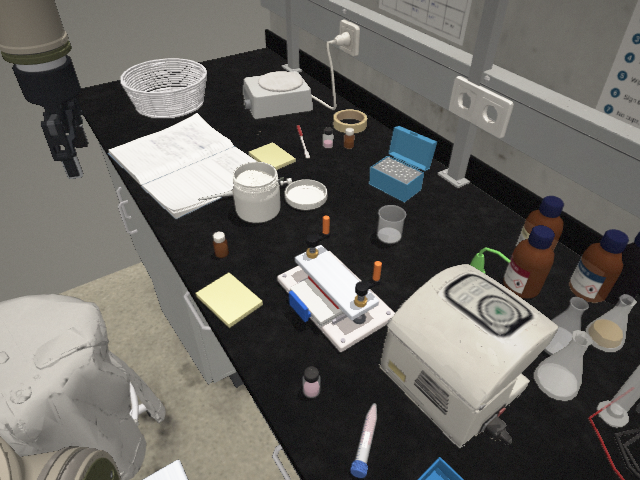

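View pics/top0.png

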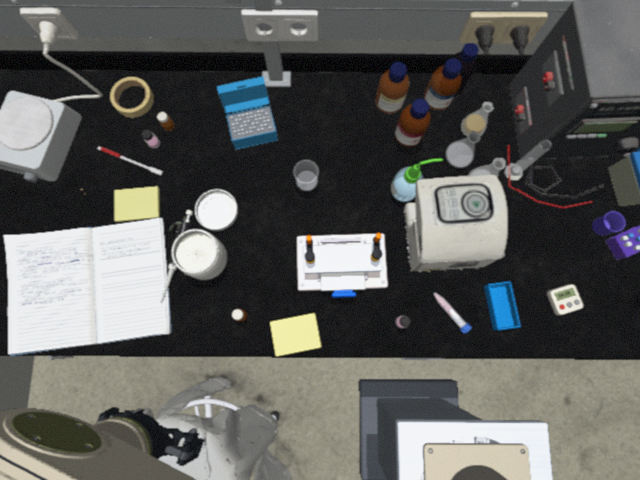

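```bash
python3 - <<'E'
from h import *
print("base corner",toz("scene",(365,383),0))
for z in (80,110,140,170,200): print(z,toz("scene",(325,395),z).round(),toz("top",(262,410),z).round(),toz("top",(185,418),z).round(),"topedge back",toz("scene",(266,456),z).round(), toz("scene",(318,555),z).round(),toz("top",(180,500),z).round())
# tab: top image centre (293,344)
print("tab top",toz("top",(294,343),45).round(1))
E
```

```text
base corner [ 4.79134379e+02  1.20121338e+02 -1.13686838e-13]
80 [500. 129.  80.] [480. 136.  80.] [650. 113.  80.] topedge back [671. 170.  80.] [719.   3.  80.] [663. -67.  80.]
110 [482. 112. 110.] [475. 143. 110.] [640. 120. 110.] topedge back [644. 151. 110.] [690.  -7. 110.] [652. -54. 110.]
140 [464.  96. 140.] [470. 149. 140.] [629. 127. 140.] topedge back [618. 133. 140.] [661. -17. 140.] [641. -41. 140.]
170 [446.  80. 170.] [465. 155. 170.] [619. 134. 170.] topedge back [592. 115. 170.] [633. -27. 170.] [630. -28. 170.]
200 [429.  64. 200.] [461. 161. 200.] [608. 141. 200.] topedge back [565.  96. 200.] [604. -37. 200.] [619. -15. 200.]
tab top [415.5 275.5  45. ]
```

Emit:
apply_moves(
  targets="0 0 -0.035 -2.24 2.61 0 0; 0 0 -0.07 -4.48 5.22 0 0; 0 0 -0.105 -6.72 7.83 0 0; 0 0 -0.14 -8.96 10.44 0 0; 0 0 -0.174 -11.2 13.05 0 0",
  force=30,
)

```text
time: 1.4
tool_pos: [276.9, 421.6, 231.4]
tcp_rot: [180.0, -0.0, 81.9]
ft_force: [0.1, 0.2, 0.9]
finger_gap: 12.7
```

Emit:
apply_moves(
  targets="0 0 -0.035 -2.65 2.19 2 0; 0 0 -0.07 -5.3 4.38 4 0; 0 0 -0.105 -7.95 6.57 6 0; 0 0 -0.14 -10.6 8.76 8 0; 0 0 -0.174 -13.26 10.93 10 0",
)

```text
time: 1.9
tool_pos: [366.2, 274.7, 130.8]
tcp_rot: [180.0, -0.0, 91.8]
ft_force: [0.9, -0.0, 0.2]
finger_gap: -0.1
```

```bash
python3 - <<'E'
from h import *
s=sense();print(s['time'],s['tool_pos'].round(1),s['tcp_rot'].round(2),s['ft_force'].round(2),s['finger_gap'])
c=cam("wrist");im=snapshot("wrist");cv2.imwrite("pics/w1.png",im[:,:,::-1])
for q,z in (("press",0),("cassette",16),("knob_left_pin",121),("knob_right_pin",121)):
    for d in place_of("wrist",q)[:2]: print(q,np.round(d['at'],1),round(d['confidence'],2),toz("wrist",d['at'],z,c).round(1))
E
```

```text
1.9 [366.2 274.7 130.8] [ 1.7995e+02 -2.0000e-02  9.1820e+01] [ 0.93 -0.05  0.15] -0.0794778800389636
```

View pics/w1.png

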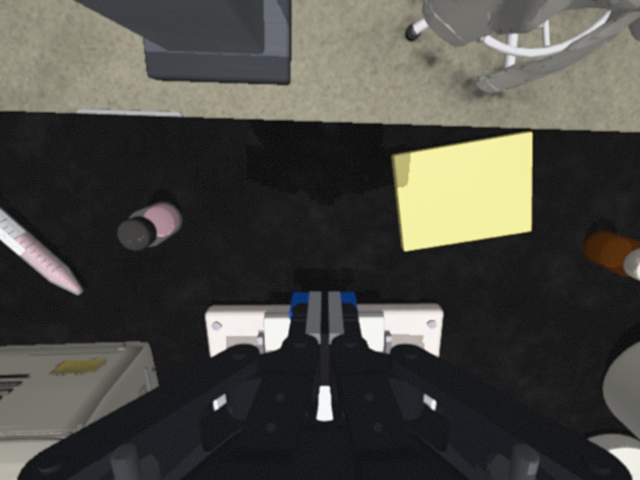

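```bash
python3 - <<'E'
from h import *
c=cam("wrist")
for rc,z in (((292,291),52),((292,357),52),((293,291),18),((307,207),16),((304,443),16)): print(rc,z,toz("wrist",rc,z,c).round(1))
E
```

```text
(292, 291) 52 [397.  253.6  52. ]
(292, 357) 52 [395.6 300.1  52. ]
(293, 291) 18 [414.2 250.5  18. ]
(307, 207) 16 [430.  180.7  16. ]
(304, 443) 16 [421.4 376.1  16. ]
```

Emit:
apply_moves(
  targets="0 0 0 0.1 0 3 0; 0 0 0 0.2 0 6 0; 0 0 0 0.2 0 9 0; 0 0 0 0.2 0.3 10.3 0; 0 0 0 0.2 0.8 10.4 0",
)

```text
time: 2.65
tool_pos: [372.3, 278.4, 26.2]
tcp_rot: [-179.9, 0.1, 91.8]
ft_force: [0.2, -0.0, 0.4]
finger_gap: 0.1
```

Emit:
apply_moves(
  targets="0 0 0 0 0.3 0 0; 0 0 0 0 0.6 0 0; 0 0 0 0 0.9 0 0; 0 0 0 0 1.2 0 0; 0 0 0 0 1.5 0 0",
)

```text
time: 3.15
tool_pos: [389.2, 278.7, 27.9]
tcp_rot: [180.0, -0.0, 91.7]
ft_force: [-0.3, 0.1, 0.2]
finger_gap: 0.1
```

Emit:
apply_moves(
  targets="0 0 0 0 0.3 0 0; 0 0 0 0 0.6 0 0; 0 0 0 0 0.9 0 0; 0 0 0 0 1.2 0 0; 0 0 0 0 1.5 0 0",
)

```text
time: 3.65
tool_pos: [402.9, 279.0, 27.2]
tcp_rot: [-179.9, 0.0, 91.7]
ft_force: [-5.5, 0.3, 4.4]
finger_gap: -0.4
```

Emit:
apply_moves(
  targets="0 0 0 0 0.25 0 0; 0 0 0 0 0.5 0 0; 0 0 0 0 0.75 0 0; 0 0 0 0 1.0 0 0; 0 0 0 0 1.2 0 0",
)

```text
time: 4.15
tool_pos: [415.1, 279.4, 27.1]
tcp_rot: [-179.9, 0.0, 91.7]
ft_force: [-5.4, 0.0, 4.8]
finger_gap: 0.1
```

Emit:
apply_moves(
  targets="0 0 0 0 0.1 0 0; 0 0 0 0 0.2 0 0; 0 0 0 0 0.3 0 0; 0 0 0 0 0.4 0 0; 0 0 0 0 0.4 0 0",
)

```text
time: 4.65
tool_pos: [419.8, 279.5, 27.2]
tcp_rot: [180.0, 0.0, 91.7]
ft_force: [-1.6, -0.4, -0.2]
finger_gap: 0.0
```

Emit:
apply_moves(
  targets="0 0 0 0 0.05 0 0; 0 0 0 0 0.1 0 0; 0 0 0 0 0.15 0 0; 0 0 0 0 0.2 0 0; 0 0 0 0 0.25 0 0",
)

```text
time: 5.15
tool_pos: [422.1, 279.5, 27.2]
tcp_rot: [-180.0, 0.0, 91.7]
ft_force: [-1.3, -0.1, -1.3]
finger_gap: 0.2
```

Emit:
apply_moves(
  targets="0 0 0 0 0.05 0 0; 0 0 0 0 0.1 0 0; 0 0 0 0 0.15 0 0; 0 0 0 0 0.2 0 0; 0 0 0 0 0.25 0 0",
)

```text
time: 5.65
tool_pos: [422.7, 279.5, 27.2]
tcp_rot: [-179.8, 0.0, 91.7]
ft_force: [-14.9, -1.2, 9.8]
finger_gap: -0.1
```

Emit:
apply_moves(
  targets="0 0 0 0 -1.0 0 0; 0 0 0 0 -2.5 -2 0; 0 0 0 0 -2.5 -6.5 0; 0 0 0 0 -2.5 -11 0; 0 0 0 0 -1 -15.5 0",
)

```text
time: 6.15
tool_pos: [413.4, 279.4, 184.0]
tcp_rot: [180.0, -0.0, 91.8]
ft_force: [1.2, -0.1, 0.0]
finger_gap: 0.0
```

Emit:
apply_moves(
  targets="0 0 0 0 2 -3 0; 0 0 0 0 4 -4 0; 0 0 0 0 5.7 -4 1.5; 0 0 0 0 5.7 -4 3; 0 0 0 0 5.7 -4 3",
)

```text
time: 6.65
tool_pos: [471.1, 281.0, 221.9]
tcp_rot: [-180.0, 0.0, 91.7]
ft_force: [-0.6, 0.8, -0.5]
finger_gap: 30.0
```

```bash
cat > look.py <<'E'
from h import *
import sys
s=sense();print(s['time'],s['tool_pos'].round(1),s['tcp_rot'].round(2),s['ft_force'].round(2),s['finger_gap'])
c=cam("wrist");im=snapshot("wrist");cv2.imwrite(f"pics/{sys.argv[1]}.png",im[:,:,::-1])
for q,z in (("press",0),("cassette",16),("platen",52),("knob_left_pin",121),("knob_right_pin",121)):
    for d in place_of("wrist",q)[:2]: print(q,np.round(d['at'],1),round(d['confidence'],2),toz("wrist",d['at'],z,c).round(1))
E
python3 look.py w2
```

```text
6.65 [471.1 281.  221.9] [-1.7997e+02  1.0000e-02  9.1710e+01] [-0.61  0.81 -0.52] 29.993208650635808
press [228.2 318.2] 0.94 [493.4 274.7   0. ]
press [117.4 554.1] 0.67 [373. 505.   0.]
platen [242.3 319.5] 0.65 [493.2 276.9  52. ]
knob_left_pin [304.2 412.3] 0.56 [519.9 350.9 121. ]
knob_right_pin [306.5 233. ] 0.74 [526.3 211.  121. ]
knob_right_pin [ 89.6 188.6] 0.45 [370.7 189.8 121. ]
```

View pics/w2.png

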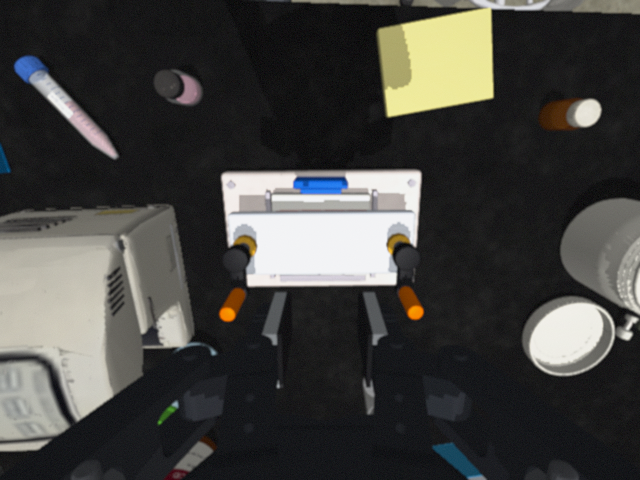

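Emit:
apply_moves(
  targets="0 0 0 2.3 1.7 0 3; 0 0 0 4.6 3.4 0 3; 0 0 0 6.75 5.1 0 3; 0 0 0 6.75 5.1 3 3; 0 0 0 6.75 5.1 6 3",
)

```text
time: 7.45
tool_pos: [521.3, 351.4, 162.6]
tcp_rot: [179.9, -0.1, 91.8]
ft_force: [-0.8, -1.1, -0.1]
finger_gap: 30.1
```

Emit:
apply_moves(
  targets="0 0 0 0 0 2.5 3; 0 0 0 0 0 4.5 3; 0 0 0 0 0 5.6 3; 0 0 0 0 0 5.6 1.6; 0 0 0 0 0 5.6 1.6",
  force=20,
)

```text
time: 7.95
tool_pos: [520.7, 350.4, 107.2]
tcp_rot: [180.0, -0.0, 91.7]
ft_force: [0.5, -0.5, 0.1]
finger_gap: 16.0
```

```bash
python3 - <<'E'
from h import *
s=sense();print(s['time'],s['tool_pos'].round(1),s['tcp_rot'].round(2),s['ft_force'].round(2),s['wrist_torque'].round(3),s['finger_gap'])
c=cam("wrist");im=snapshot("wrist");cv2.imwrite(f"pics/w3.png",im[200:,:,::-1])
E
```

```text
7.95 [520.7 350.4 107.2] [ 1.7995e+02 -3.0000e-02  9.1740e+01] [ 0.54 -0.47  0.12] [0.032 0.043 0.011] 16.01851720553329
```

View pics/w3.png

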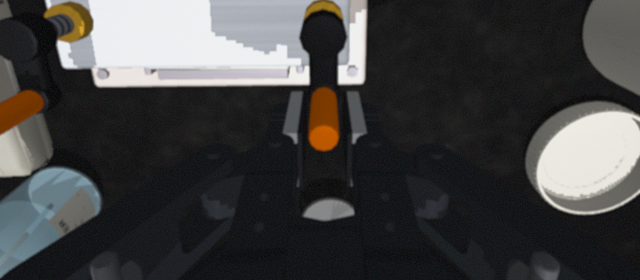

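Emit:
apply_moves(
  targets="0 0 0.06 -0.18 -0.005 0 1.6; 0 0 0.12 -0.359 -0.022 0 1.6; 0 0 0.18 -0.537 -0.048 0 1.6; 0 0 0.24 -0.713 -0.086 0 1.6; 0 0 0.30 -0.887 -0.134 0 1.6",
)

```text
time: 8.5
tool_pos: [520.3, 343.4, 108.4]
tcp_rot: [179.9, -0.3, 74.4]
ft_force: [1.2, 7.9, -3.2]
finger_gap: 16.0
```

Emit:
apply_moves(
  targets="0 0 0.06 -0.18 -0.005 0 1.6; 0 0 0.12 -0.359 -0.022 0 1.6; 0 0 0.18 -0.537 -0.048 0 1.6; 0 0 0.24 -0.713 -0.086 0 1.6; 0 0 0.30 -0.887 -0.134 0 1.6",
)

```text
time: 9.0
tool_pos: [517.4, 334.9, 108.5]
tcp_rot: [179.9, -0.3, 57.2]
ft_force: [4.9, 6.6, -5.2]
finger_gap: 16.3
```

```bash
cat > st.py <<'E'
from h import *
YAW=2.0; S={'L':np.array([490.,349.]),'R':np.array([495.,209.])}
s=sense();p=s['tool_pos'];f=s['ft_force']
print(s['time'],p.round(1),'yaw',s['tcp_rot'][2].round(2),'f',f.round(2),'gap',round(s['finger_gap'],2))
k='L' if p[1]>279 else 'R'
d=p[:2]-S[k];a=np.radians(YAW)-np.arctan2(d[1],d[0])
print(k,'r',np.hypot(*d).round(2),'theta_tcp',round(a%(2*np.pi),3),'theta_pin',round(a%(2*np.pi)-.067,3))
w=np.radians(YAW)-a;t=np.array([np.sin(w),-np.cos(w)]);u=np.array([np.cos(w),np.sin(w)])
print('resist tangential',(-f[:2]@t).round(2),'radial',(f[:2]@u).round(2))
E
python3 st.py
```

```text
9.0 [517.4 334.9 108.5] yaw 57.23 f [ 4.9   6.58 -5.16] gap 16.26
L r 30.83 theta_tcp 0.51 theta_pin 0.443
resist tangential 8.09 radial 1.35
```

Emit:
apply_moves(
  targets="0 0 0 0.25 0 0 3; 0 0 0 0.25 0 -3 3; 0 0 0 0.25 0 -4.5 3; 0 0 -0.14 -2.5 1.9 -4.5 3; 0 0 -0.28 -5 3.8 -4.5 3",
)

```text
time: 9.5
tool_pos: [521.9, 270.7, 153.7]
tcp_rot: [179.8, -0.1, 73.9]
ft_force: [0.3, -1.6, -0.8]
finger_gap: 30.2
```

Emit:
apply_moves(
  targets="0 0 -0.14 -2.9 1.05 0 3; 0 0 -0.28 -5.7 2.1 0 3; 0 0 -0.32 -5.7 2.1 1.2 3; 0 0 -0.32 -5.7 2.1 3.2 3; 0 0 -0.32 -5.7 2.1 4.5 3",
)

```text
time: 10.0
tool_pos: [525.1, 209.5, 106.4]
tcp_rot: [179.9, -0.0, 91.7]
ft_force: [0.4, -0.8, -0.2]
finger_gap: 30.0
```

Emit:
apply_moves(
  targets="0 0 0 0 0 0 2.2; 0 0 0 0 0 0 1.6; 0 0 0 0 0 0 1.6; 0 0 0.06 -0.18 -0.005 0 1.6; 0 0 0.12 -0.359 -0.022 0 1.6",
)

```text
time: 10.5
tool_pos: [525.1, 207.4, 107.6]
tcp_rot: [179.9, -0.1, 84.8]
ft_force: [-0.2, 7.5, -1.5]
finger_gap: 15.9
```

```bash
python3 st.py;python3 - <<'E'
from h import *
cv2.imwrite(f"pics/w4.png",snapshot("wrist")[200:,:,::-1])
E
```

```text
10.5 [525.1 207.4 107.6] yaw 84.75 f [-0.21  7.52 -1.54] gap 15.93
R r 30.11 theta_tcp 0.088 theta_pin 0.021
resist tangential 7.5 radial -0.61
```

View pics/w4.png

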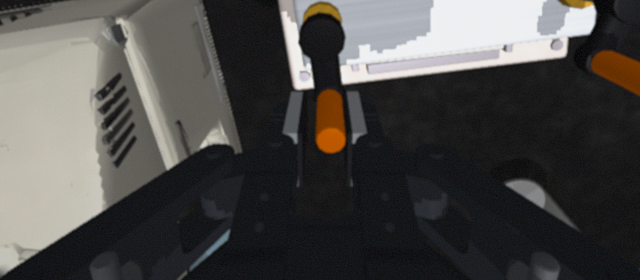

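Emit:
apply_moves(
  targets="0 0 0.06 -0.18 -0.005 0 1.6; 0 0 0.12 -0.359 -0.022 0 1.6; 0 0 0.18 -0.537 -0.048 0 1.6; 0 0 0.24 -0.713 -0.086 0 1.6; 0 0 0.30 -0.887 -0.134 0 1.6",
)

```text
time: 11.05
tool_pos: [523.3, 199.4, 107.6]
tcp_rot: [179.9, -0.2, 67.6]
ft_force: [2.7, 7.4, -2.9]
finger_gap: 16.0
```

Emit:
apply_moves(
  targets="0 0 0.06 -0.18 -0.005 0 1.6; 0 0 0.12 -0.359 -0.022 0 1.6; 0 0 0.18 -0.537 -0.048 0 1.6; 0 0 0.24 -0.713 -0.086 0 1.6; 0 0 0.30 -0.887 -0.134 0 1.6",
)

```text
time: 11.55
tool_pos: [519.2, 191.4, 107.6]
tcp_rot: [179.9, -0.3, 50.4]
ft_force: [5.5, 6.1, -4.5]
finger_gap: 16.0
```

Emit:
apply_moves(
  targets="0 0 0.06 -0.18 -0.005 0 1.6; 0 0 0.12 -0.359 -0.022 0 1.6; 0 0 0.18 -0.537 -0.048 0 1.6; 0 0 0.24 -0.713 -0.086 0 1.6; 0 0 0.30 -0.887 -0.134 0 1.6",
)

```text
time: 12.05
tool_pos: [512.9, 184.9, 107.7]
tcp_rot: [179.9, -0.3, 33.2]
ft_force: [6.2, 4.5, -5.9]
finger_gap: 15.6
```

```bash
python3 st.py
```

```text
12.05 [512.9 184.9 107.7] yaw 33.18 f [ 6.25  4.5  -5.94] gap 15.62
R r 30.02 theta_tcp 0.965 theta_pin 0.898
resist tangential 7.7 radial 0.12
```

```bash
cat > tr.py <<'E'
import sys,numpy as np
# args: knob theta_cmd_from  knob theta_to ; cmd tool yaw = 91.7-deg(theta)
C={'L':np.array([490.5,349.2]),'R':np.array([495.1,208.7])};Y=91.7
def pos(k,t): a=np.radians(1.9)-t; return C[k]+30*np.array([np.cos(a),np.sin(a)])
k0,t0,k1,t1=sys.argv[1],float(sys.argv[2]),sys.argv[3],float(sys.argv[4])
D=pos(k1,t1)-pos(k0,t0)
def intool(v,t):
    y=np.radians(Y)-t;return np.array([v@[np.cos(y),np.sin(y)],v@[np.sin(y),-np.cos(y)]])/10
dt=t1-t0
b=intool(D,t0);print(pos(k0,t0),pos(k1,t1))
print("call1 r4 rz %.3f xy %.2f %.2f ; r5 rz %.3f xy %.2f %.2f"%(dt/4,*(b/4),dt/2,*(b/2)))
b=intool(D,t0+dt/2)
print("call2 r1 rz %.3f xy %.2f %.2f ; r2.. rz %.3f xy %.2f %.2f"%(dt/4,*(b/4),dt/2,*(b/2)))
E
python3 tr.py R 1.02 L 0.45
```

```text
[511.63990019 183.67138235] [517.93120232 337.05384262]
call1 r4 rz -0.143 xy 2.23 -3.12 ; r5 rz -0.285 xy 4.47 -6.24
call2 r1 rz -0.143 xy 3.02 -2.37 ; r2.. rz -0.285 xy 6.04 -4.73
```

Emit:
apply_moves(
  targets="0 0 0 0.25 0 0 3; 0 0 0 0.25 0 -3 3; 0 0 0 0.25 0 -4.5 3; 0 0 -0.143 2.23 -3.12 -4.5 3; 0 0 -0.285 4.47 -6.24 -4.5 3",
)

```text
time: 12.55
tool_pos: [515.6, 261.1, 153.6]
tcp_rot: [179.9, -0.2, 49.9]
ft_force: [0.8, 0.4, -0.2]
finger_gap: 29.9
```

Emit:
apply_moves(
  targets="0 0 -0.143 3.02 -2.37 0 3; 0 0 -0.285 6.04 -4.73 0 3; 0 0 -0.285 6.04 -4.73 1.2 3; 0 0 -0.285 6.04 -4.73 3.2 3; 0 0 -0.285 6.04 -4.73 4.5 3",
)

```text
time: 13.05
tool_pos: [516.9, 337.1, 105.2]
tcp_rot: [-180.0, 0.0, 66.0]
ft_force: [-0.9, -0.2, -0.3]
finger_gap: 30.3
```

Emit:
apply_moves(
  targets="0 0 0 0 0 0 2.2; 0 0 0 0 0 0 1.6; 0 0 0 0 0 0 1.6; 0 0 0.06 -0.18 -0.005 0 1.6; 0 0 0.12 -0.359 -0.022 0 1.6",
)

```text
time: 13.55
tool_pos: [516.7, 335.0, 107.9]
tcp_rot: [179.9, -0.2, 58.9]
ft_force: [1.7, 7.0, -4.8]
finger_gap: 16.1
```

Emit:
apply_moves(
  targets="0 0 0.06 -0.18 -0.005 0 1.6; 0 0 0.12 -0.359 -0.022 0 1.6; 0 0 0.18 -0.537 -0.048 0 1.6; 0 0 0.24 -0.713 -0.086 0 1.6; 0 0 0.30 -0.887 -0.134 0 1.6",
)

```text
time: 14.05
tool_pos: [511.7, 328.2, 107.9]
tcp_rot: [180.0, -0.3, 41.7]
ft_force: [7.0, 4.3, -4.2]
finger_gap: 16.3
```

```bash
python3 st.py
```

```text
14.05 [511.7 328.2 107.9] yaw 41.73 f [ 7.02  4.33 -4.15] gap 16.26
L r 30.08 theta_tcp 0.8 theta_pin 0.733
resist tangential 7.98 radial 2.06
```

Free still. Continue the left two more steps (to about 1.3), watching the force.

Emit:
apply_moves(
  targets="0 0 0.06 -0.18 -0.005 0 1.6; 0 0 0.12 -0.359 -0.022 0 1.6; 0 0 0.18 -0.537 -0.048 0 1.6; 0 0 0.24 -0.713 -0.086 0 1.6; 0 0 0.30 -0.887 -0.134 0 1.6",
)

```text
time: 14.55
tool_pos: [504.7, 322.6, 107.9]
tcp_rot: [180.0, -0.3, 24.5]
ft_force: [8.9, 2.7, -6.1]
finger_gap: 16.0
```

```bash
python3 st.py
```

```text
14.55 [504.7 322.6 107.9] yaw 24.51 f [ 8.86  2.65 -6.06] gap 15.98
L r 30.27 theta_tcp 1.097 theta_pin 1.03
resist tangential 9.03 radial 2.0
```

Emit:
apply_moves(
  targets="0 0 0.06 -0.18 -0.005 0 1.6; 0 0 0.12 -0.359 -0.022 0 1.6; 0 0 0.18 -0.537 -0.048 0 1.6; 0 0 0.24 -0.713 -0.086 0 1.6; 0 0 0.30 -0.887 -0.134 0 1.6",
)

```text
time: 15.05
tool_pos: [496.5, 319.3, 107.9]
tcp_rot: [-180.0, -0.3, 7.3]
ft_force: [9.6, -1.7, -5.1]
finger_gap: 16.0
```

```bash
python3 st.py; python3 tr.py L 1.47 R 0.9
```

```text
15.05 [496.5 319.3 107.9] yaw 7.3 f [ 9.64 -1.7  -5.06] gap 15.97
L r 30.45 theta_tcp 1.391 theta_pin 1.324
resist tangential 9.06 radial 3.72
[494.50671916 319.46876724] [514.51718681 185.83140021]
call1 r4 rz -0.142 xy 0.06 3.38 ; r5 rz -0.285 xy 0.12 6.76
call2 r1 rz -0.142 xy -0.89 3.26 ; r2.. rz -0.285 xy -1.78 6.52
```

Emit:
apply_moves(
  targets="0 0 0 0.25 0 0 3; 0 0 0 0.25 0 -3 3; 0 0 0 0.25 0 -4.5 3; 0 0 -0.142 0.06 3.38 -4.5 3; 0 0 -0.285 0.12 6.76 -4.5 3",
)

```text
time: 15.55
tool_pos: [504.7, 253.2, 153.4]
tcp_rot: [180.0, -0.2, 24.3]
ft_force: [-0.2, -0.6, -0.0]
finger_gap: 30.4
```

Emit:
apply_moves(
  targets="0 0 -0.142 -0.89 3.26 0 3; 0 0 -0.285 -1.78 6.52 0 3; 0 0 -0.285 -1.78 6.52 1.2 3; 0 0 -0.285 -1.78 6.52 3.2 3; 0 0 -0.285 -1.78 6.52 4.5 3",
)

```text
time: 16.05
tool_pos: [513.8, 186.1, 105.6]
tcp_rot: [-180.0, -0.0, 40.1]
ft_force: [-0.4, 0.1, -0.8]
finger_gap: 30.0
```

Emit:
apply_moves(
  targets="0 0 0 0 0 0 2.2; 0 0 0 0 0 0 1.6; 0 0 0 0 0 0 1.6; 0 0 0.06 -0.18 -0.005 0 1.6; 0 0 0.12 -0.359 -0.022 0 1.6",
)

```text
time: 16.55
tool_pos: [512.2, 185.0, 107.6]
tcp_rot: [180.0, -0.2, 33.2]
ft_force: [4.5, 4.9, -4.6]
finger_gap: 16.5
```

```bash
python3 st.py
```

```text
16.55 [512.2 185.  107.6] yaw 33.17 f [ 4.51  4.89 -4.65] gap 16.48
R r 29.55 theta_tcp 0.982 theta_pin 0.915
resist tangential 6.52 radial -1.34
```

Emit:
apply_moves(
  targets="0 0 0.06 -0.18 -0.005 0 1.6; 0 0 0.12 -0.359 -0.022 0 1.6; 0 0 0.18 -0.537 -0.048 0 1.6; 0 0 0.24 -0.713 -0.086 0 1.6; 0 0 0.30 -0.887 -0.134 0 1.6",
)

```text
time: 17.05
tool_pos: [504.7, 181.1, 107.6]
tcp_rot: [-180.0, -0.3, 16.0]
ft_force: [7.6, 2.6, -5.5]
finger_gap: 16.3
```

```bash
python3 st.py
```

```text
17.05 [504.7 181.1 107.6] yaw 15.97 f [ 7.57  2.6  -5.5 ] gap 16.34
R r 29.54 theta_tcp 1.271 theta_pin 1.204
resist tangential 8.01 radial 0.03
```

Emit:
apply_moves(
  targets="0 0 0.06 -0.18 -0.005 0 1.6; 0 0 0.12 -0.359 -0.022 0 1.6; 0 0 0.18 -0.537 -0.048 0 1.6; 0 0 0.24 -0.713 -0.086 0 1.6; 0 0 0.30 -0.887 -0.134 0 1.6",
)

```text
time: 17.55
tool_pos: [496.2, 179.4, 107.6]
tcp_rot: [-179.9, -0.3, -1.2]
ft_force: [9.4, 0.6, -7.1]
finger_gap: 15.8
```

```bash
python3 st.py
```

```text
17.55 [496.2 179.4 107.6] yaw -1.23 f [ 9.35  0.58 -7.12] gap 15.8
R r 29.6 theta_tcp 1.567 theta_pin 1.5
resist tangential 9.37 radial -0.21
```

Emit:
apply_moves(
  targets="0 0 0.06 -0.18 -0.005 0 1.6; 0 0 0.12 -0.359 -0.022 0 1.6; 0 0 0.18 -0.537 -0.048 0 1.6; 0 0 0.24 -0.713 -0.086 0 1.6; 0 0 0.30 -0.887 -0.134 0 1.6",
)

```text
time: 18.05
tool_pos: [487.5, 180.3, 107.6]
tcp_rot: [-179.9, -0.3, -18.4]
ft_force: [9.4, -2.7, -6.6]
finger_gap: 15.9
```

```bash
python3 st.py; python3 tr.py R 1.92 L 1.32
```

```text
18.05 [487.5 180.3 107.6] yaw -18.43 f [ 9.43 -2.65 -6.62] gap 15.91
R r 29.66 theta_tcp 1.861 theta_pin 1.794
resist tangential 9.8 radial 0.19
[485.77577712 180.18581287] [498.90470792 320.40137356]
call1 r4 rz -0.150 xy -0.79 -3.43 ; r5 rz -0.300 xy -1.58 -6.86
call2 r1 rz -0.150 xy 0.26 -3.51 ; r2.. rz -0.300 xy 0.52 -7.02
```

Emit:
apply_moves(
  targets="0 0 0 0.25 0 0 3; 0 0 0 0.25 0 -3 3; 0 0 0 0.25 0 -4.5 3; 0 0 -0.148 -0.79 -3.43 -4.5 3; 0 0 -0.296 -1.58 -6.86 -4.5 3",
)

```text
time: 18.55
tool_pos: [492.9, 251.4, 153.5]
tcp_rot: [-179.9, -0.2, -1.1]
ft_force: [0.9, -0.2, 0.0]
finger_gap: 30.1
```

Emit:
apply_moves(
  targets="0 0 -0.148 0.26 -3.51 0 3; 0 0 -0.296 0.52 -7.02 0 3; 0 0 -0.3 0.52 -7.02 1.2 3; 0 0 -0.3 0.52 -7.02 3.2 3; 0 0 -0.3 0.52 -7.02 4.5 3",
)

```text
time: 19.05
tool_pos: [498.1, 320.5, 105.3]
tcp_rot: [180.0, 0.0, 15.9]
ft_force: [-0.8, -0.1, -0.2]
finger_gap: 30.2
```

Emit:
apply_moves(
  targets="0 0 0 0 0 0 2.2; 0 0 0 0 0 0 1.6; 0 0 0 0 0 0 1.6; 0 0 0.06 -0.18 -0.005 0 1.6; 0 0 0.12 -0.359 -0.022 0 1.6",
)

```text
time: 19.55
tool_pos: [496.4, 320.2, 107.9]
tcp_rot: [-179.9, -0.2, 8.8]
ft_force: [8.8, 4.3, -6.7]
finger_gap: 16.1
```

```bash
python3 st.py
```

```text
19.55 [496.4 320.2 107.9] yaw 8.83 f [ 8.77  4.25 -6.68] gap 16.06
L r 29.49 theta_tcp 1.388 theta_pin 1.321
resist tangential 9.49 radial -2.26
```

Emit:
apply_moves(
  targets="0 0 0.06 -0.18 -0.005 0 1.6; 0 0 0.12 -0.359 -0.022 0 1.6; 0 0 0.18 -0.537 -0.048 0 1.6; 0 0 0.24 -0.713 -0.086 0 1.6; 0 0 0.30 -0.887 -0.134 0 1.6",
)

```text
time: 20.05
tool_pos: [488.8, 319.7, 107.9]
tcp_rot: [-179.9, -0.3, -8.4]
ft_force: [11.3, -0.9, -7.5]
finger_gap: 15.7
```

```bash
python3 st.py
```

```text
20.05 [488.8 319.7 107.9] yaw -8.39 f [11.31 -0.87 -7.46] gap 15.73
L r 29.35 theta_tcp 1.647 theta_pin 1.58
resist tangential 11.34 radial 0.4
```

Emit:
apply_moves(
  targets="0 0 0.06 -0.18 -0.005 0 1.6; 0 0 0.12 -0.359 -0.022 0 1.6; 0 0 0.18 -0.537 -0.048 0 1.6; 0 0 0.24 -0.713 -0.086 0 1.6; 0 0 0.30 -0.887 -0.134 0 1.6",
)

```text
time: 20.55
tool_pos: [480.5, 321.1, 107.9]
tcp_rot: [-179.9, -0.3, -25.6]
ft_force: [12.0, -6.3, -4.0]
finger_gap: 16.1
```

```bash
python3 st.py; python3 tr.py L 2.04 R 1.8
```

```text
20.55 [480.5 321.1 107.9] yaw -25.6 f [12.05 -6.31 -4.04] gap 16.14
L r 29.49 theta_tcp 1.935 theta_pin 1.868
resist tangential 13.44 radial 2.08
[477.82933472 322.00709208] [489.25632728 179.27464547]
call1 r4 rz -0.060 xy 1.78 3.11 ; r5 rz -0.120 xy 3.55 6.22
call2 r1 rz -0.060 xy 1.39 3.30 ; r2.. rz -0.120 xy 2.78 6.60
```

Emit:
apply_moves(
  targets="0 0 0 0.25 0 0 3; 0 0 0 0.25 0 -3 3; 0 0 0 0.25 0 -4.5 3; 0 0 -0.06 1.78 3.11 -4.5 3; 0 0 -0.12 3.55 6.22 -4.5 3",
)

```text
time: 21.05
tool_pos: [483.6, 251.3, 153.4]
tcp_rot: [-179.8, -0.2, -18.2]
ft_force: [0.6, -0.8, -0.7]
finger_gap: 30.0
```

Emit:
apply_moves(
  targets="0 0 -0.06 1.39 3.3 0 3; 0 0 -0.12 2.78 6.6 0 3; 0 0 -0.12 2.78 6.6 1.2 3; 0 0 -0.12 2.78 6.6 3.2 3; 0 0 -0.12 2.78 6.6 4.5 3",
)

```text
time: 21.55
tool_pos: [488.2, 179.6, 105.7]
tcp_rot: [-180.0, -0.0, -11.7]
ft_force: [-0.3, 1.4, -0.7]
finger_gap: 30.0
```

Emit:
apply_moves(
  targets="0 0 0 0 0 0 2.2; 0 0 0 0 0 0 1.6; 0 0 0 0 0 0 1.6; 0 0 0.06 -0.18 -0.005 0 1.6; 0 0 0.12 -0.359 -0.022 0 1.6",
)

```text
time: 22.05
tool_pos: [487.2, 180.9, 107.7]
tcp_rot: [-179.9, -0.3, -18.6]
ft_force: [12.2, 0.7, -8.8]
finger_gap: 16.0
```

```bash
python3 st.py
```

```text
22.05 [487.2 180.9 107.7] yaw -18.62 f [12.16  0.66 -8.75] gap 15.99
R r 29.2 theta_tcp 1.878 theta_pin 1.811
resist tangential 11.53 radial -3.91
```

Emit:
apply_moves(
  targets="0 0 0.03 -0.09 -0.001 0 1.6; 0 0 0.06 -0.18 -0.005 0 1.6; 0 0 0.09 -0.27 -0.012 0 1.6; 0 0 0.12 -0.359 -0.022 0 1.6; 0 0 0.15 -0.448 -0.034 0 1.6",
)

```text
time: 22.55
tool_pos: [483.4, 182.3, 107.7]
tcp_rot: [-179.8, -0.3, -27.2]
ft_force: [12.0, -1.8, -7.9]
finger_gap: 15.9
```

```bash
python3 st.py
```

```text
22.55 [483.4 182.3 107.7] yaw -27.17 f [12.   -1.84 -7.9 ] gap 15.94
R r 29.14 theta_tcp 2.016 theta_pin 1.949
resist tangential 11.74 radial -3.1
```

Emit:
apply_moves(
  targets="0 0 0.015 -0.045 0 0 1.6; 0 0 0.03 -0.09 -0.001 0 1.6; 0 0 0.045 -0.135 -0.003 0 1.6; 0 0 0.055 -0.165 -0.005 0 1.6; 0 0 0.065 -0.195 -0.006 0 1.6",
)

```text
time: 23.05
tool_pos: [481.7, 183.0, 107.7]
tcp_rot: [-179.8, -0.3, -30.9]
ft_force: [12.2, -1.2, -8.1]
finger_gap: 16.0
```

```bash
python3 st.py; python3 tr.py R 2.135 L 1.88
```

```text
23.05 [481.7 183.  107.7] yaw -30.85 f [12.16 -1.21 -8.09] gap 15.97
R r 29.17 theta_tcp 2.079 theta_pin 2.012
resist tangential 11.37 radial -4.46
[479.90702586 182.83161125] [482.32349886 320.33575171]
call1 r4 rz -0.064 xy -1.70 -2.99 ; r5 rz -0.127 xy -3.40 -5.98
call2 r1 rz -0.064 xy -1.31 -3.18 ; r2.. rz -0.127 xy -2.61 -6.36
```

Emit:
apply_moves(
  targets="0 0 0 0.25 0 0 3; 0 0 0 0.25 0 -3 3; 0 0 0 0.25 0 -4.5 3; 0 0 -0.064 -1.7 -2.99 -4.5 3; 0 0 -0.127 -3.4 -5.98 -4.5 3",
)

```text
time: 23.55
tool_pos: [481.5, 252.8, 153.5]
tcp_rot: [-179.8, -0.1, -23.5]
ft_force: [0.7, -0.3, -0.1]
finger_gap: 30.1
```

Emit:
apply_moves(
  targets="0 0 -0.064 -1.31 -3.18 0 3; 0 0 -0.127 -2.61 -6.36 0 3; 0 0 -0.127 -2.61 -6.36 1.2 3; 0 0 -0.127 -2.61 -6.36 3.2 3; 0 0 -0.127 -2.61 -6.36 4.5 3",
)

```text
time: 24.05
tool_pos: [481.3, 320.4, 105.1]
tcp_rot: [180.0, 0.0, -16.3]
ft_force: [-0.1, -0.2, -0.4]
finger_gap: 29.9
```

Emit:
apply_moves(
  targets="0 0 0 0 0 0 2.2; 0 0 0 0 0 0 1.6; 0 0 0 0 0 0 1.6; 0 0 0.06 -0.18 -0.005 0 1.6; 0 0 0.12 -0.359 -0.022 0 1.6",
)

```text
time: 24.55
tool_pos: [480.7, 321.8, 107.9]
tcp_rot: [-179.8, -0.2, -23.3]
ft_force: [12.1, -0.6, -7.7]
finger_gap: 15.9
```

```bash
python3 st.py
```

```text
24.55 [480.7 321.8 107.9] yaw -23.32 f [12.06 -0.64 -7.71] gap 15.86
L r 28.77 theta_tcp 1.936 theta_pin 1.869
resist tangential 11.62 radial -3.31
```

Emit:
apply_moves(
  targets="0 0 0.02 -0.06 -0.001 0 1.6; 0 0 0.04 -0.12 -0.003 0 1.6; 0 0 0.06 -0.18 -0.006 0 1.6; 0 0 0.08 -0.24 -0.01 0 1.6; 0 0 0.1 -0.3 -0.015 0 1.6",
)

```text
time: 25.05
tool_pos: [478.9, 322.6, 107.9]
tcp_rot: [-179.8, -0.3, -29.0]
ft_force: [12.2, -2.2, -6.6]
finger_gap: 16.2
```

```bash
python3 st.py
```

```text
25.05 [478.9 322.6 107.9] yaw -28.99 f [12.22 -2.15 -6.58] gap 16.22
L r 28.6 theta_tcp 2.004 theta_pin 1.937
resist tangential 12.1 radial -2.75
```

Emit:
apply_moves(
  targets="0 0 0.01 -0.03 0 0 1.6; 0 0 0.02 -0.06 -0.001 0 1.6; 0 0 0.03 -0.09 -0.001 0 1.6; 0 0 0.04 -0.12 -0.003 0 1.6; 0 0 0.045 -0.135 -0.003 0 1.6",
)

```text
time: 25.55
tool_pos: [477.8, 323.1, 107.8]
tcp_rot: [-179.8, -0.3, -31.6]
ft_force: [12.5, -3.1, -6.4]
finger_gap: 16.1
```

```bash
python3 st.py
```

```text
25.55 [477.8 323.1 107.8] yaw -31.55 f [12.48 -3.14 -6.41] gap 16.09
L r 28.64 theta_tcp 2.047 theta_pin 1.98
resist tangential 12.63 radial -2.49
```

Emit:
apply_moves(
  targets="0 0 0 0.25 0 0 3; 0 0 0 0.25 0 -3 3; 0 0 0 0.25 0 -6 3; 0 0 0 0.25 0 -9 3; 0 0 0 0.25 0 -12 3",
)

```text
time: 26.05
tool_pos: [476.8, 322.5, 228.6]
tcp_rot: [-179.9, -0.0, -31.5]
ft_force: [-0.5, 0.3, 0.4]
finger_gap: 29.9
```

```bash
python3 - <<'E'
from h import *
s=sense();print(s['tool_pos'].round(1),s['ft_force'].round(2))
a=snapshot("scene")[200:400,210:450];cv2.imwrite("pics/f.png",cv2.resize(a,(720,600),interpolation=cv2.INTER_CUBIC)[:,:,::-1])
m=np.radians(2);P=np.array([492.7,279.])
for n in ("scene","wrist"):
    c=cam(n); snapshot(n)
    for k,S in (("left",(490.5,349.2)),("right",(495.1,208.7))):
        for d in place_of(n,f"knob_{k}_pin")[:1]:
            p=toz(n,d['at'],121,c);v=p[:2]-S
            print(n,k,round(d['confidence'],2),p.round(1),'theta',round(m-np.arctan2(v[1],v[0]),2))
E
```

```text
[476.8 322.5 228.6] [-0.52  0.32  0.43]
scene left 0.72 [594.9 264.7 121. ] theta 0.71
scene right 0.58 [487.4 175.8 121. ] theta 1.84
wrist left 0.84 [481.3 321.4 121. ] theta 1.93
wrist right 0.7 [633.7 369.5 121. ] theta -0.82
```

View pics/f.png

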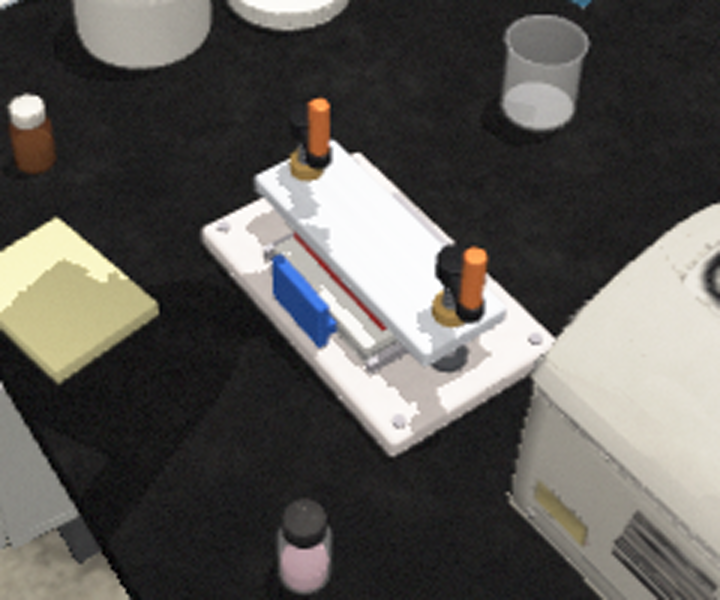

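```bash
python3 -c "
from bench import *
s=sense();print(s['time'],s['ft_force']);print(hand_in())"
```

```text
26.4 [-0.65602418 -0.22033102  0.88528726]
the job is handed in; nothing more can be done
None
```

The cassette is home against the stop and clamped level, with an estimated 110–120 N on it. I handed the job in at 26.4 s with the gripper lifted clear to 229 mm.

- **Cassette:** I pushed it by the blue tab with the fingers closed. At the stop the resistance jumped from about 1 N to 15 N, and the tool's position there matched where the stop should be.
- **Knobs:** I turned them alternately and never let them differ by more than about 0.5 rad, which is about 0.5° of lean. They finished at about 1.98 rad (left) and 2.01 rad (right).
- **Clamp force:** The pad met the cassette at a mean angle of about 1.2 rad. At the end, turning took about 12.3–13 N per pin, against about 7.7 N while the platen hung free. That is where the 110–120 N comes from. It is an estimate from the turning effort, good to perhaps 15–20 N, since nothing measures the clamp directly.
- **Last checks:**
  - The final picture shows the pad on the cassette and the platen looking level. The beaker and vials stand apart from the press, though I did not re-measure them.
  - Two of the four final pin detections were false. The other two gave 1.93 rad for the left knob and 1.84 rad for the right. The right reading is about 0.17 rad below the gripper's, which I put down to detection error. If it were right, the lean would still be only about 0.1°.

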